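# Unhook the jack bin from the bin rack

## Task

Fetch the low-fronted grey parts bin, the one with the two keystone jacks in it, from the bin rack: ease it up, tilt its front up and back its eye out over the barb of the hook by feel, without straining hook or eye. Then set it down gently, upright in the middle of the slate-grey rubber mat, and let go. Keep both jacks in the bin, leave the deep bin hanging on its hook, and do not shift the screwdriver or anything else on the desk.

Things in the scene. Friction and masses are not known exactly. Their poses are not given: they have to be found in the camera images.
- jack_bin: low-fronted grey plastic bin to move, 100 deep (x) x 90 wide (y) mm, 0.15 to 0.26 kg with its two jacks. Origin: centre of its underside; front = own -x, back wall = +x, z up. Floor 4 mm thick; side walls 4 mm thick, 36 mm high in front, 62 mm at the rear half; back wall 4 mm thick (x = 46 to 50), 72 mm high, with the eye in it. On its hook it hangs level, back wall against the rest rail
- eye (a point): on the jack bin: mid-thickness (x = 48) and middle of the underside of the bar over the eye, 62 mm above the bin's underside; axes as the bin's. The eye is a rectangular hole through the back wall, 17 mm wide, 12.5 mm high (49.5 to 62 mm above the underside); the bar above it is 10 mm high and 4 mm thick and rests on the hook. It takes contact forces up to 25 N
- lip (a point): on the jack bin: middle of the top edge of its front wall (x = -46, 40 mm above the underside); axes as the bin's. The front wall is 8 mm thick, 90 mm wide and 40 mm high: the place to grip, one finger outside and one inside. Inside, 88 mm lie clear between front and back wall, the jacks lying in the rear 30 mm
- deep_bin: grey plastic bin of the same outline and back wall, but box-shaped, front and sides 62 mm high; hangs on the other hook and stays there. Origin: centre of its underside, axes as the jack bin's
- jack0: white keystone jack, 17 x 30 x 18 mm, loose in the jack bin; origin: centre of its underside
- jack1: the other white keystone jack, the same
- rack: fixed desktop bin rack: grey rails on aluminium legs, 360 mm wide (y), 165 mm high, feet reaching 75 mm forward. Origin: on the desk under the front face of the top rail; bins hang on its own -x side ('out' is -x), z up. Two steel hooks 150 mm apart on the top rail. A lower rest rail, 91 to 113 mm above the desk, stands 22 mm out; the back walls of the hung bins lean on it
- hook0 (a point): hook at the rack's +y end, a flat bar 10 wide, 5 mm thick: level arm 26 mm out from the rail, then a straight tip, 32 mm long, bent up (out and up) some 50 degrees from level, with an arrowhead: the last 7 mm bear barbs 3 mm proud of both faces, leaning back. Point: the bend's inner corner (arm's upper face meets tip's inner face), mid-width, 147 mm over the desk; axes as the rack's
- hook1 (a point): same at the rack's -y end. Knocks have bent each tip to 39 to 62 degrees from level, stiffly. The jack bin hangs on either hook, the bar's outer lower edge in the bend. Level or lifted straight, the eye jams at the barbs; tilted front-up 40 to 45 degrees it passes with about 1 mm to spare each side if drawn out and up along the tip, the tip in the middle of the eye
- mat: slate-grey rubber service mat, 260 (x) x 360 (y) x 3 mm, fixed on the desk; origin: centre of its underside. The screwdriver lies along its -y edge
- screwdriver: screwdriver, 200 mm long, black handle of 26 mm diameter, lying along the mat's x, 158 mm from the mat's middle towards its -y; origin: underside, mid-length
- rack_ear: loose dark steel L-shaped rack bracket, 100 x 42 x 30 mm, lying on the desk; origin: centre of its underside
- tester: grey cable tester, 75 x 125 x 28 mm, on the desk; origin: centre of its underside
- mug: white mug, 80 mm wide, 95 mm high, on the desk; origin: centre of its underside

How it is judged:
By the outcome, as a careful person would: the job done as asked, in the order asked, and still so for the second after the job is handed in, with the robot touching nothing.
It also fails if it takes over 72 s, if anything falls off the work surface, if the arm or the gripper's body presses on something with over 40 N, if the wrist force passes 120 N, or if a joint passes its speed limit or range.

## Robot

A 6-joint arm with a two-finger parallel gripper is mounted at the origin on the work surface. World frame = base frame: x ahead of the robot, y to its left, z up, the work surface at z = 0. Lengths are in m, angles in rad, forces in N, time in s.
With the tool pointing down it reaches from about 0.25 to 0.775 m from the base axis. Payload 4 kg.
Tool frame: the origin (TCP) lies on the centre line of the jaws, within the pads' length; the fingertips stand 17 mm ahead of it and the grasp point (between the pads) lies 2 mm behind it; z points along the fingers, y is the line along which they close (so a half turn about z gives the same grasp; the last joint's range is limited). The gripper opens to 94 mm and grips with 3 to 60 N. Pads are 16 mm wide; open, the fingers measure 119 mm over their backs; the gripper's body (75 mm by 177 mm) begins 78 mm behind the grasp point.
Start: joints at [1.015, 0.087, 1.371, -0, 1.684, -0.103], TCP at [0.241, 0.495, 0.223] pointing down, gripper open.
Joint ranges: [-3.1, 3.1], [-0.76, 2.03], [0.27, 2.55], [-1.08, 4.22], [0.17, 2.65], [-2.57, 2.57]. Speed limits (rad/s): [2.79, 2.79, 3.14, 3.14, 3.14, 3.14].

## Interface

Orientations are given as [roll, pitch, yaw] about the fixed x, y, z axes, in that order (R = Rz(yaw) Ry(pitch) Rx(roll)).
In Python, from bench import robot gives the robot as it stands.
- The arm moves only by the tool servo_tool, never from a script. Its argument "plan" is a list of rows, each a list of 7 numbers: the shift along the tool's x, y, z normalised to -1 to 1, where 1 is 0.1 m, then the turn, a rotation vector about the tool's x, y, z normalised to -1 to 1, where 1 is pi/2 rad, then the finger opening in mm, from 0 to 94. In form: [[x, y, z, ax, ay, az, gripper], ...]. A call has 1 to 12 rows; each row is the pose to reach, as a shift and turn from the pose commanded when the call began, along the tool's axes at that moment; what a row does not reach only later rows make up. A row lasts 1/12 s, in which the tool goes at most 41.7 mm and 7.16 degrees, less where a joint would pass 70% of its speed; a pose out of reach is approached as far as the arm can. A call with a number of a shift or a turn outside -1 to 1 is refused whole. A call with a gripper value outside its range is refused whole. The fingers move at their own pace and stop on an object; the grip force is fixed at half the most. Time passes only in rows, so rows that repeat a pose let the fingers close. It gives the time, the measured TCP pose, the force, the opening and the grip force at its end, in the units of the state.
- robot.get_obs(): the state, without advancing time (a new reading comes with each control period).
- robot.snapshot(name): name is "scene" or "side" or "wrist"; returns the picture (384x512x3 uint8, red, green, blue); there is no depth.
- robot.camera_params(name): a dict with "camera_matrix" (3x3 intrinsics, pixels), "rvec" (rotation vector, rad) and "tvec" (3), from world to camera coordinates, as OpenCV has them; the wrist camera has in their place "tool_from_camera" (4x4, takes a point from camera to tool coordinates, whose origin is the TCP and whose axes are the flange's). Camera axes: x right, y down, z forward; pixel columns grow to the right and rows downward; lengths in m; the calibration is good to about 2 mm. A picture is of the moment at which its call begins: read the wrist's pose just before it. camera_params takes no time and is no camera call.
- robot.close_job(): hands the job in; it is judged then, once.
Trained networks look in the newest picture that a camera, given by its name, has taken for a name from the list of things; names that differ only in an ending like _2 or _b are one class to them, and where a whole thing is asked for, a point or a joint stands for the part that bears it (a point fixed in the world has none). Each returns a list of dicts, best first, with "conf" (0 to 1); they miss things now and then, are a little off and sometimes report something else, mostly with a low value. They report only what shows in the picture. A call takes as long as a camera call.
- robot.find_in(thing, camera): "extent" ([centre column, centre row, width, height] in pixels, round what is visible of it).
The state is a dict: "time": time; "joint_positions": joint angles; "qvel": joint speeds; "joint_torque": joint torques, N m; "tool_pos": TCP position; "ee_rot": TCP orientation; "wrist_force": force on the tool from outside, world axes, zero at the start; "wrist_torque": the same for the moment, N m; "width": finger opening in m; "finger_force": force on a finger pad.
Only numpy, scipy, OpenCV 4.12 (cv2) and the standard library are available. Lean on these libraries where they do the work, as an engineer would, in place of code of your own. Each camera call takes 0.05 s, during which the arm holds its last target. There are 200 camera calls.

## Working session

There is one attempt and no reset: what is moved stays moved. The work goes in short steps, Python scripts to look and compute and a tool call to move; the robot and the scene stay as the last step left them, time stands still between calls to the robot, and variables do not carry over. Pictures are saved under pics/ and viewed, at most 10 in all, crops included, and the job is handed in when it is done.

Besides the shell and the picture viewer there is one more tool, called after ">>>" as a command line: name --pt "numbers of a row" for each row, then --argument value for the rest. servo_tool: Moves the arm, as the interface text tells. Scaled input: -1 to 1 covers 0.1 m each way for a shift and pi/2 rad each way for a turn. Its arguments: {"type":"object","properties":{"plan":{"type":"array","items":{"type":"array","items":{"type":"number"}}}},"required":["plan"]}

```bash
mkdir -p pics; ls
python3 - <<'E'
from bench import robot
import cv2,numpy as np
np.set_printoptions(precision=4,suppress=True)
o=robot.get_obs();print(o)
for c in ["scene","side"]:
    im=robot.snapshot(c);cv2.imwrite(f"pics/{c}0.png",cv2.resize(im[:,:,::-1],(800,600),interpolation=cv2.INTER_CUBIC))
    p=robot.camera_params(c);print(c,p)
    for t in ["jack_bin","eye","lip","deep_bin","rack","hook0","hook1","mat","jack0","screwdriver"]:
        print(t,[(np.round(d["extent"],1).tolist(),round(d["conf"],2)) for d in robot.find_in(t,c)][:2])
print(robot.camera_params("wrist"))
E
```

```text
pics
{'time': 0.0, 'joint_positions': array([ 1.0149,  0.0879,  1.3722, -0.    ,  1.6836, -0.1031]), 'qvel': array([-0.0006, -0.0008,  0.0019, -0.0024,  0.0006, -0.0004]), 'joint_torque': array([ -0.001 , -34.0188, -30.2426,   0.0714,   0.0333,  -0.0002]), 'tool_pos': array([0.2404, 0.4942, 0.2213]), 'ee_rot': array([-3.1395, -0.0002,  2.6887]), 'wrist_force': array([-0.0828, -0.1829, -0.3303]), 'wrist_torque': array([0.0037, 0.0224, 0.0095]), 'finger_force': 0.0, 'width': 0.09425903995714627}
scene {'camera_matrix': array([[482.02  ,   0.    , 258.7741],
       [  0.    , 482.02  , 194.7516],
       [  0.    ,   0.    ,   1.    ]]), 'rvec': array([ 2.0219,  1.4395, -0.5374]), 'tvec': array([-0.0656, -0.2741,  1.6577])}
jack_bin [([357.6, 161.9, 52.5, 49.1], 0.84)]
eye [([357.6, 162.9, 50.6, 52.1], 0.75)]
lip [([396.6, 199.3, 54.7, 55.3], 0.74), ([357.0, 162.2, 49.8, 52.5], 0.62)]
deep_bin [([395.9, 200.4, 54.9, 59.5], 0.67)]
rack [([393.0, 184.1, 130.6, 132.8], 0.93)]
hook0 [([394.4, 184.1, 128.2, 133.7], 0.84)]
hook1 [([394.4, 184.1, 128.2, 133.7], 0.84)]
mat [([244.3, 241.1, 160.2
[... 522 characters left out ...]
 128.0, 35.6, 36.6], 0.7), ([189.2, 148.9, 10.7, 3.0], 0.33)]
rack [([194.4, 140.4, 95.0, 101.2], 0.61), ([190.1, 147.7, 7.9, 7.0], 0.49)]
hook0 [([191.8, 143.1, 104.9, 100.5], 0.89)]
hook1 [([191.8, 143.1, 104.9, 100.5], 0.89)]
mat [([267.4, 241.2, 137.6, 117.6], 0.57)]
jack0 [([190.4, 148.3, 9.3, 6.5], 0.44)]
screwdriver [([306.7, 264.9, 47.0, 45.0], 0.62)]
{'camera_matrix': array([[271.6792,   0.    , 255.2018],
       [  0.    , 271.6792, 190.0776],
       [  0.    ,   0.    ,   1.    ]]), 'tool_from_camera': array([[-0.0021, -0.9739, -0.2271,  0.0646],
       [ 1.    , -0.0021, -0.0004, -0.001 ],
       [-0.0001, -0.2271,  0.9739, -0.1621],
       [ 0.    ,  0.    ,  0.    ,  1.    ]])}
```

View pics/scene0.png

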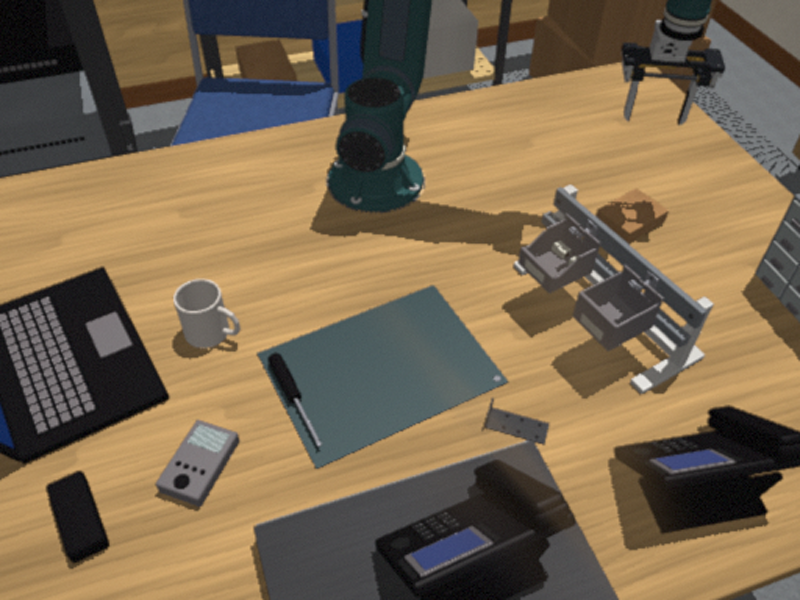

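View pics/side0.png

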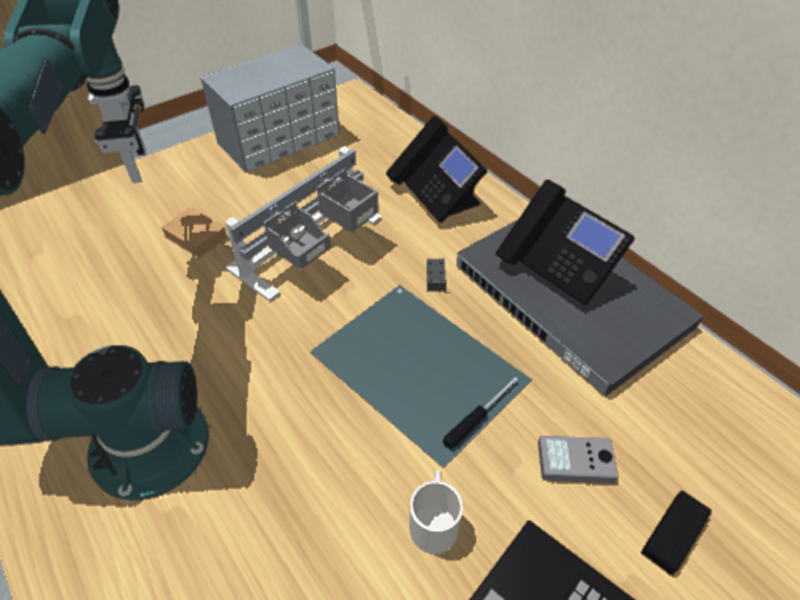

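The scene view shows the jack bin (two white jacks at about 562,248) on the rack's near end, the deep bin (620,308) at the far end, the mat at about (382,375), and the screwdriver on its left edge. The side view agrees: jack bin at (298,237), deep bin at (350,200).

```bash
cat > h.py <<'E'
from bench import robot
import cv2,numpy as np
from scipy.spatial.transform import Rotation as Ro
np.set_printoptions(precision=4,suppress=True)
def cam(c,o=None):
    p=robot.camera_params(c);K=p["camera_matrix"]
    if c=="wrist":
        o=o or robot.get_obs();T=np.eye(4);T[:3,:3]=Ro.from_euler("xyz",o["ee_rot"]).as_matrix();T[:3,3]=o["tool_pos"]
        T=np.linalg.inv(T@p["tool_from_camera"]);return K,T[:3,:3],T[:3,3]
    return K,cv2.Rodrigues(p["rvec"])[0],p["tvec"]
def onplane(C,uv,z):
    K,R,t=C;d=R.T@np.linalg.solve(K,[*uv,1]);c=-R.T@t;return c+d*(z-c[2])/d[2]
def tri(obs):
    A=[];b=[]
    for (K,R,t),uv in obs:
        d=R.T@np.linalg.solve(K,[*uv,1]);d/=np.linalg.norm(d);P=np.eye(3)-np.outer(d,d);A.append(P);b.append(P@(-R.T@t))
    x=np.linalg.lstsq(np.vstack(A),np.hstack(b),rcond=None)[0]
    return x
def proj(C,X):
    K,R,t=C;p=K@(R@np.asarray(X)+t);return p[:2]/p[2]
E
python3 - <<'E'
from h import *
S=cam("scene");D=cam("side");s=1/1.5625
a=np.array([(432,287),(507,380),(318,466),(260,354)])*s;b=np.array([(311,352),(400,287),(531,380),(446,466)])*s
for u in a:print("mat sc",onplane(S,u,.003))
for u in b:print("mat sd",onplane(D,u,.003))
for n,u,v in [("near rail top",(566,190),(232,222)),("far",(703,303),(348,153)),("jackbin",(558,253),(300,237)),("deep",(620,308),(350,202))]:
    print(n,tri([(S,np.array(u)*s),(D,np.array(v)*s)]))
E
```

```text
mat sc [0.3467 0.0034 0.003 ]
mat sc [0.5934 0.0474 0.003 ]
mat sc [ 0.6495 -0.3024  0.003 ]
mat sc [ 0.4014 -0.341   0.003 ]
mat sd [0.3407 0.0008 0.003 ]
mat sd [0.5911 0.0363 0.003 ]
mat sd [ 0.6472 -0.3107  0.003 ]
mat sd [ 0.3999 -0.3514  0.003 ]
near rail top [0.3347 0.2657 0.1633]
far [0.6603 0.3351 0.1613]
jackbin [0.4444 0.1971 0.1182]
deep [0.5946 0.2341 0.1158]
```

```bash
cat >> h.py <<'E'
def rel(pos,R,P0=None,R0=None):
    "normalised shift and turn from pose P0,R0 (default: measured) to pos,R (matrix)"
    if P0 is None:
        o=robot.get_obs();P0=o["tool_pos"];R0=Ro.from_euler("xyz",o["ee_rot"]).as_matrix()
    return np.r_[R0.T@(np.asarray(pos)-P0)/.1, Ro.from_matrix(R0.T@R).as_rotvec()/(np.pi/2)]
def eul(*a): return Ro.from_euler("xyz",a).as_matrix()
E
python3 - <<'E'
from h import *
print(rel([.434,.236,.225],eul(np.pi,0,-2.93)))
E
```

```text
[-2.8701 -1.4793 -0.025   0.0001  0.     -0.423 ]
```

>>> servo_tool --pt "-0.36 -0.18 -0.02 0 0 0 94" --pt "-0.72 -0.36 -0.02 0 0 0 94" --pt "-0.97 -0.5 -0.02 0 0 0 94"

```text
time: 1.35
tool_pos: [0.3071, 0.4056, 0.2246]
ee_rot: [-3.141, 0.001, 2.689]
wrist_force: [0.1, -0.5, -0.8]
width: 0.0937
finger_force: 0.0
```

>>> servo_tool --pt "-0.36 -0.18 0 0 0 0 94" --pt "-0.72 -0.36 0 0 0 0 94" --pt "-0.97 -0.5 0 0 0 0 94"

```text
time: 1.6
tool_pos: [0.3728, 0.3175, 0.2246]
ee_rot: [3.142, 0.001, 2.687]
wrist_force: [0.8, -0.2, 0.8]
width: 0.0937
finger_force: 0.0
```

>>> servo_tool --pt "-0.3 -0.16 0 0 0 -0.07 60" --pt "-0.6 -0.33 0 0 0 -0.14 60" --pt "-0.93 -0.48 0 0 0 -0.21 60" --pt "-0.93 -0.48 0 0 0 -0.28 60" --pt "-0.93 -0.48 0 0 0 -0.36 60" --pt "-0.93 -0.48 0 0 0 -0.423 60" --pt "-0.93 -0.48 0 0 0 -0.423 60" --pt "-0.93 -0.48 0 0 0 -0.423 60" --pt "-0.93 -0.48 0 0 0 -0.423 60"

```text
time: 2.35
tool_pos: [0.4339, 0.236, 0.2246]
ee_rot: [3.142, 0.0, -2.932]
wrist_force: [0.1, 0.3, -0.6]
width: 0.0599
finger_force: 0.0
```

Run:
```python
from h import *
o=robot.get_obs();print(o["time"],o["tool_pos"],o["ee_rot"],o["joint_positions"],o["width"],abs(o["qvel"]).max())
im=robot.snapshot("wrist");np.save("A.npy",im);np.savez("A.npz",p=o["tool_pos"],r=o["ee_rot"])
cv2.imwrite("pics/A.png",cv2.resize(im[:,:,::-1],(800,600),interpolation=cv2.INTER_CUBIC))
for t in ["jack_bin","deep_bin","hook0","hook1","lip","eye"]:
    print(t,[(np.round(d["extent"],1).tolist(),round(d["conf"],2)) for d in robot.find_in(t,"wrist")][:2])
```

```text
2.35 [0.4339 0.236  0.2246] [ 3.1415  0.0002 -2.9318] [ 0.3834 -0.0388  1.4953  0.      1.6848 -1.3972] 0.05986732284251984 0.008211425746105654
jack_bin [([216.8, 199.1, 104.4, 105.4], 0.8), ([282.0, 203.1, 113.8, 253.9], 0.41)]
deep_bin [([223.0, 310.4, 90.7, 33.8], 0.81), ([248.2, 172.0, 15.7, 31.4], 0.33)]
hook0 [([280.2, 200.9, 118.6, 252.7], 0.9)]
hook1 [([280.2, 200.9, 118.6, 252.7], 0.9)]
lip [([218.3, 199.2, 104.0, 101.3], 0.92)]
eye [([216.1, 198.7, 103.5, 106.8], 0.92)]
```

View pics/A.png

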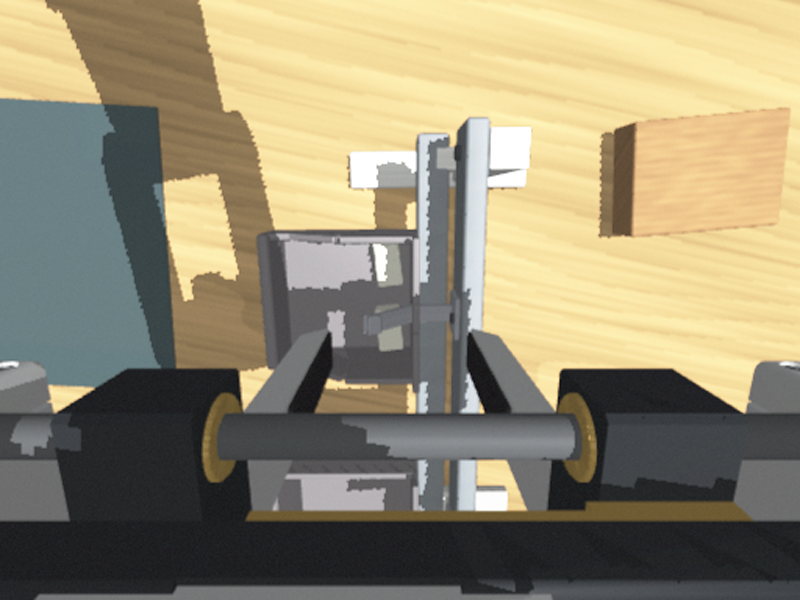

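View A (from above): jack bin spans (260–415, 232–382), front wall on its left, and rails run vertically at about 432 and 473. The hook arm comes out at (450,313) with its tip ending at about (366,325). I'll enlarge that region.

Run:
```python
import numpy as np,cv2
im=np.load("A.npy")[140:250,160:320,::-1]
cv2.imwrite("pics/Ac.png",cv2.resize(im,(800,550),interpolation=cv2.INTER_CUBIC))
```

```text
(no output)
```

View pics/Ac.png

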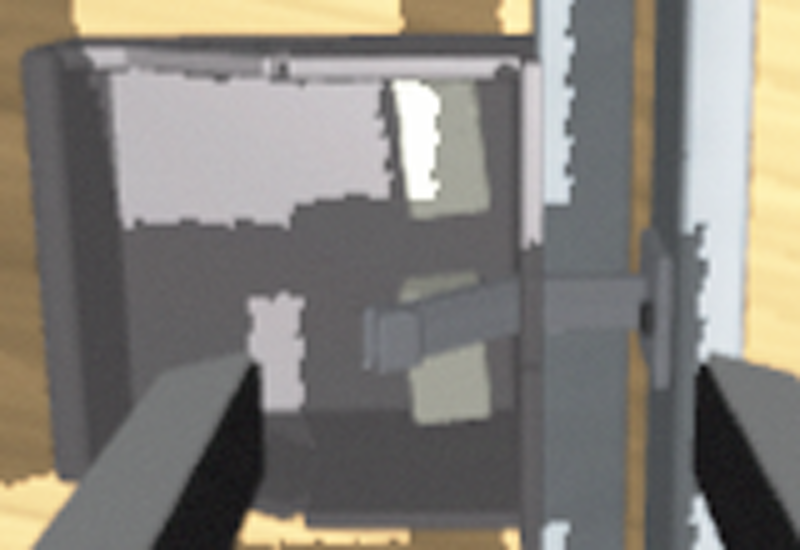

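The crop (5x, origin 160,140) shows the lip's outer edge running (25,55)–(58,475), the back wall's inner face at x≈521, the hook arm at (640,300) and the tip end at about (372,340). The barb's rear edge is at x≈420.

Run:
```python
from h import *
f=np.load("A.npz");o=dict(tool_pos=f["p"],ee_rot=f["r"]);C=cam("wrist",o)
w=lambda x,y,z:onplane(C,(x/5+160-.4,y/5+140-.4),z)
for n,a in dict(lip_out_n=(25,55,.125),lip_out_f=(58,475,.125),lip_in_n=(60,52,.125),lip_in_f=(86,440,.125),bw_n=(520,62,.157),bw_f=(522,510,.157),bwo_n=(540,62,.157),rr_top=(635,20,.113),toprail_n=(690,20,.165),toprail_f=(690,350,.165),side_n=(300,68,.147),arm=(560,303,.147),arm_rail=(640,300,.147)).items():
    print(n,w(*a))
a=w(520,62,.157);b=w(522,510,.157);u=(b-a)/np.linalg.norm(b-a);out=np.array([u[1],-u[0],0]);print("u",u,np.degrees(np.arctan2(u[1],u[0])))
l=[(w(*p)-a)@out*1e3 for p in [(25,55,.125),(58,475,.125),(60,52,.125),(86,440,.125),(690,20,.165),(690,350,.165),(640,300,.147)]];print(l)
for th in range(36,66,4):
    c,s=np.cos(np.radians(th)),np.sin(np.radians(th))
    g=[]
    for L,h in [(32,0),(32,-5),(32,-2.5),(25,3)]:   # along, proud of inner face
        q=np.array([a[0],a[1],0])+out*(L*c-h*s)/1e3; q[2]=.147+(L*s+h*c)/1e3
        q=q+u*((w(372,340,q[2])-q)@u); p=proj(C,q); g+=[(p[0]+.4-160)*5]
    print(th,np.round(g),(w(372,340,.17)-a)@u*1e3)
```

```text
lip_out_n [0.4099 0.141  0.125 ]
lip_out_f [0.4938 0.1589 0.125 ]
lip_in_n [0.4079 0.1475 0.125 ]
lip_in_f [0.485  0.1635 0.125 ]
bw_n [0.389  0.2324 0.157 ]
bw_f [0.468 0.25  0.157]
bwo_n [0.3884 0.2357 0.157 ]
rr_top [0.3798 0.2551 0.113 ]
toprail_n [0.3762 0.2573 0.165 ]
toprail_f [0.4301 0.2707 0.165 ]
side_n [0.3989 0.1953 0.147 ]
arm [0.4312 0.2493 0.147 ]
arm_rail [0.4276 0.2635 0.147 ]
u [0.9761 0.2174 0.    ] 12.558275511060051
[np.float64(93.73105684419228), np.float64(94.43750233834973), np.float64(86.9895731816447), np.float64(88.09029983316508), np.float64(-27.184543599023886), np.float64(-28.515585489778587), np.float64(-22.02623737185771)]
36 [370. 355. 362. 414.] 44.50822017185336
40 [377. 360. 369. 421.] 44.50822017185336
44 [385. 367. 376. 429.] 44.50822017185336
48 [394. 374. 384. 437.] 44.50822017185336
52 [404. 382. 393. 445.] 44.50822017185336
56 [415. 391. 403. 455.] 44.50822017185336
60 [426. 400. 413. 464.] 44.50822017185336
64 [438. 411. 424. 474.] 44.50822017185336
```

Run:
```python
from h import *
R=eul(np.pi,0,-2.9224);print(rel([.4525,.1528,.20],R)); print(rel([.4525,.1528,.114],R,np.array([.4525,.1528,.20]),R))
```

```text
[-0.0072 -0.8531  0.2451  0.      0.     -0.0049]
[-0.   -0.    0.86  0.    0.    0.  ]
```

>>> servo_tool --pt "-0.01 -0.35 0 0 0 -0.005 36" --pt "-0.01 -0.7 0.1 0 0 -0.005 36" --pt "-0.01 -0.853 0.245 0 0 -0.005 36" --pt "-0.01 -0.853 0.245 0 0 -0.005 36" --pt "-0.01 -0.853 0.245 0 0 -0.005 36" --pt "-0.01 -0.853 0.245 0 0 -0.005 36"

```text
time: 3.2
tool_pos: [0.4529, 0.1534, 0.2005]
ee_rot: [3.141, 0.001, -2.922]
wrist_force: [-0.4, -0.4, -0.4]
width: 0.0361
finger_force: 0.0
```

Run:
```python
from h import *
o=robot.get_obs();print(o["time"],o["tool_pos"],o["ee_rot"],o["width"])
im=robot.snapshot("wrist")
C=cam("wrist",o)
q=np.array([.4525,.1528,.125]);u=np.array([.9761,.2174,0]);out=np.array([.2174,-.9761,0])
big=cv2.resize(im[130:280,140:360,::-1],None,fx=3.6,fy=3.6,interpolation=cv2.INTER_CUBIC)
for a in(-45,45):
  for b in (-4,4):
    p=(proj(C,q+u*a/1e3+out*b/1e3)-[140,130]+.4)*3.6;print(p);cv2.circle(big,tuple(int(v) for v in p),3,(0,0,255),1)
cv2.imwrite("pics/B.png",big)
```

```text
3.2 [0.4529 0.1534 0.2005] [ 3.1408  0.0007 -2.922 ] 0.036094330516393464
[436.068   73.8176]
[402.9003  73.8749]
[435.0386 419.5872]
[404.5236 419.6458]
```

View pics/B.png

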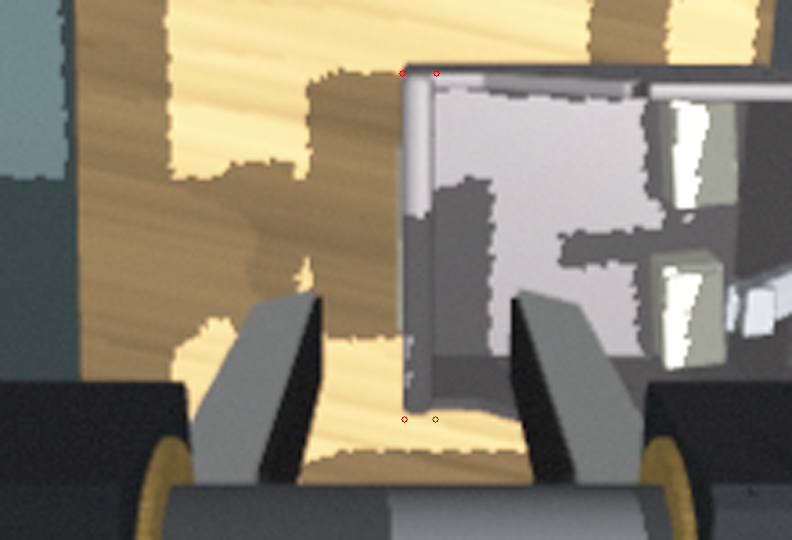

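The predicted lip corners (red circles) match the front wall within 0.5 mm across, and it sits about 2 mm towards the near end. Both jacks lie well clear of the inner finger's path.

>>> servo_tool --pt "0.015 -0.005 0.3 0 0 0 36" --pt "0.015 -0.005 0.6 0 0 0 36" --pt "0.015 -0.005 0.8 0 0 0 30" --pt "0.015 -0.005 0.865 0 0 0 20" --pt "0.015 -0.005 0.865 0 0 0 14" --pt "0.015 -0.005 0.865 0 0 0 12" --pt "0.015 -0.005 0.865 0 0 0 12" --pt "0.015 -0.005 0.865 0 0 0 11" --pt "0.015 -0.005 0.865 0 0 0 11"

```text
time: 4.0
tool_pos: [0.4525, 0.1522, 0.1152]
ee_rot: [3.142, 0.003, -2.922]
wrist_force: [0.4, -0.0, 0.7]
width: 0.0107
finger_force: 0.0
```

>>> servo_tool --pt "0 0 0 0 0 0 10" --pt "0 0 0 0 0 0 10"

```text
time: 4.17
tool_pos: [0.4521, 0.1525, 0.1145]
ee_rot: [3.14, 0.002, -2.922]
wrist_force: [-0.1, 1.3, 1.2]
width: 0.0099
finger_force: 0.9
```

>>> servo_tool --pt "0 0 0 0 0 0 9" --pt "0 0 0 0 0 0 9"

```text
time: 4.33
tool_pos: [0.452, 0.1529, 0.1143]
ee_rot: [3.14, 0.002, -2.922]
wrist_force: [0.7, 4.6, 2.2]
width: 0.0091
finger_force: 2.0
```

>>> servo_tool --pt "0 0.008 0 0 0 0 9" --pt "0 0.008 0 0 0 0 9"

```text
time: 4.5
tool_pos: [0.4515, 0.1529, 0.1137]
ee_rot: [3.141, 0.001, -2.922]
wrist_force: [0.8, 1.9, 1.5]
width: 0.009
finger_force: 1.3
```

>>> servo_tool --pt "0 0 0 0 0 0 8" --pt "0 0 0 0 0 0 7.5" --pt "0 0 0 0 0 0 7.5"

```text
time: 4.75
tool_pos: [0.4514, 0.1532, 0.1139]
ee_rot: [3.14, 0.001, -2.922]
wrist_force: [-0.4, 4.2, 4.6]
width: 0.008
finger_force: 18.7
```

>>> servo_tool --pt "0 0.005 -0.005 0 0 0 7" --pt "0 0.008 -0.01 0 0 0 6" --pt "0 0.008 -0.01 0 0 0 6" --pt "0 0.008 -0.01 0 0 0 6"

```text
time: 5.08
tool_pos: [0.4513, 0.1531, 0.1144]
ee_rot: [-3.141, 0.0, -2.922]
wrist_force: [-0.2, 1.1, 2.4]
width: 0.0075
finger_force: 30.0
```

>>> servo_tool --pt "0 0.003 -0.01 0 0 0 6" --pt "0 0.003 -0.02 0 0 0 6" --pt "0 0.003 -0.02 0 0 0 6"

```text
time: 5.33
tool_pos: [0.4502, 0.153, 0.1154]
ee_rot: [-3.14, -0.003, -2.922]
wrist_force: [0.3, 0.3, -2.4]
width: 0.0076
finger_force: 30.0
```

```bash
cat > path.py <<'E'
import numpy as np
r=np.radians
def tcp(s,t,th,n=0): # hole centre at s along tip centreline, n above it; returns TCP (out,up) mm rel. bend
    c=s*np.array([np.cos(r(th)),np.sin(r(th))])+(2.5-n)*np.array([np.sin(r(th)),-np.cos(r(th))])
    f=np.array([np.cos(r(t)),np.sin(r(t))]);k=np.array([-f[1],f[0]])
    return c+6.25*k+94*f-33*k
def rows(P0,t0,pts,th):
    f=np.array([np.cos(r(t0)),np.sin(r(t0))]);k=np.array([-f[1],f[0]])
    for s,t,*n in pts:
        d=tcp(s,t,th,*n)-P0;print([0,round(-d@f/100,3),round(-d@k/100,3),round((t-t0)/90,3),0,0,6])
E
python3 - <<'E'
from path import *
P0=np.array([92,-33+1.3])
rows(P0,0,[(7,0)],41)
P1=tcp(7,0,41)
rows(P1,0,[(7+i*.25,2*i) for i in range(1,12)],41)
P2=tcp(7+11*.25,22,41);print()
rows(P2,22,[(7+i*.25,2*i) for i in range(12,22)],41)
E
```

```text
[0, np.float64(-0.089), np.float64(-0.077), 0.0, 0, 0, 6]
[0, np.float64(-0.011), np.float64(-0.035), 0.022, 0, 0, 6]
[0, np.float64(-0.02), np.float64(-0.07), 0.044, 0, 0, 6]
[0, np.float64(-0.028), np.float64(-0.105), 0.067, 0, 0, 6]
[0, np.float64(-0.036), np.float64(-0.14), 0.089, 0, 0, 6]
[0, np.float64(-0.042), np.float64(-0.175), 0.111, 0, 0, 6]
[0, np.float64(-0.046), np.float64(-0.211), 0.133, 0, 0, 6]
[0, np.float64(-0.05), np.float64(-0.247), 0.156, 0, 0, 6]
[0, np.float64(-0.052), np.float64(-0.283), 0.178, 0, 0, 6]
[0, np.float64(-0.054), np.float64(-0.318), 0.2, 0, 0, 6]
[0, np.float64(-0.054), np.float64(-0.354), 0.222, 0, 0, 6]
[0, np.float64(-0.053), np.float64(-0.39), 0.244, 0, 0, 6]

[0, np.float64(-0.011), np.float64(-0.034), 0.022, 0, 0, 6]
[0, np.float64(-0.021), np.float64(-0.068), 0.044, 0, 0, 6]
[0, np.float64(-0.03), np.float64(-0.102), 0.067, 0, 0, 6]
[0, np.float64(-0.038), np.float64(-0.137), 0.089, 0, 0, 6]
[0, np.float64(-0.044), np.float64(-0.171), 0.111, 0, 0, 6]
[0, np.float64(-0.049), np.float64(-0.206), 0.133, 0, 0, 6]
[0, np.float64(-0.053), np.float64(-0.241), 0.156, 0, 0, 6]
[0, np.float64(-0.056), np.float64(-0.276), 0.178, 0, 0, 6]
[0, np.float64(-0.058), np.float64(-0.311), 0.2, 0, 0, 6]
[0, np.float64(-0.058), np.float64(-0.346), 0.222, 0, 0, 6]
```

>>> servo_tool --pt "0 -0.022 -0.019 0 0 0 6" --pt "0 -0.044 -0.038 0 0 0 6" --pt "0 -0.066 -0.057 0 0 0 6" --pt "0 -0.089 -0.077 0 0 0 6" --pt "0 -0.089 -0.077 0 0 0 6"

```text
time: 5.75
tool_pos: [0.4534, 0.1446, 0.1247]
ee_rot: [-3.141, 0.001, -2.923]
wrist_force: [-0.6, 0.9, -1.7]
width: 0.0081
finger_force: 30.0
```

>>> servo_tool --pt "0 -0.011 -0.035 0.022 0 0 6" --pt "0 -0.02 -0.07 0.044 0 0 6" --pt "0 -0.028 -0.105 0.067 0 0 6" --pt "0 -0.036 -0.14 0.089 0 0 6" --pt "0 -0.042 -0.175 0.111 0 0 6" --pt "0 -0.046 -0.211 0.133 0 0 6" --pt "0 -0.05 -0.247 0.156 0 0 6" --pt "0 -0.052 -0.283 0.178 0 0 6" --pt "0 -0.054 -0.318 0.2 0 0 6" --pt "0 -0.054 -0.354 0.222 0 0 6" --pt "0 -0.053 -0.39 0.244 0 0 6" --pt "0 -0.053 -0.39 0.244 0 0 6"

```text
time: 6.75
tool_pos: [0.4541, 0.1411, 0.1632]
ee_rot: [-2.759, 0.0, -2.92]
wrist_force: [-0.1, 0.1, -1.7]
width: 0.0078
finger_force: 30.0
```

Run:
```python
from h import *
for i in range(1):
    o=robot.get_obs();print(o["tool_pos"],o["ee_rot"],o["joint_positions"],o["wrist_force"],o["wrist_torque"])
R=eul(*o["ee_rot"]);print(R[:,2],"tilt",np.degrees(np.arctan2(np.hypot(*R[:2,2]),-R[2,2])))
```

```text
[0.4541 0.1411 0.1632] [-2.7587  0.0001 -2.9204] [ 0.4386  0.0102  1.6173 -0.3736  1.5986 -1.3479] [-0.1456  0.0639 -1.7038] [ 0.2496  0.0411 -0.0036]
[ 0.082  -0.3645 -0.9276] tilt 21.93902643076024
```

>>> servo_tool --pt "0 -0.011 -0.034 0.022 0 0 6" --pt "0 -0.021 -0.068 0.044 0 0 6" --pt "0 -0.03 -0.102 0.067 0 0 6" --pt "0 -0.038 -0.137 0.089 0 0 6" --pt "0 -0.044 -0.171 0.111 0 0 6" --pt "0 -0.049 -0.206 0.133 0 0 6" --pt "0 -0.053 -0.241 0.156 0 0 6" --pt "0 -0.056 -0.276 0.178 0 0 6" --pt "0 -0.058 -0.311 0.2 0 0 6" --pt "0 -0.058 -0.346 0.222 0 0 6" --pt "0 -0.058 -0.346 0.222 0 0 6" --pt "0 -0.058 -0.346 0.222 0 0 6"

```text
time: 7.75
tool_pos: [0.4525, 0.1476, 0.1969]
ee_rot: [-2.411, -0.001, -2.922]
wrist_force: [-0.4, 0.1, -2.0]
width: 0.0077
finger_force: 30.0
```

Run:
```python
from h import *
o=robot.get_obs();print(o["tool_pos"],o["ee_rot"],o["joint_positions"],o["wrist_force"],o["wrist_torque"])
R=eul(*o["ee_rot"]);print("tilt",np.degrees(np.arctan2(np.hypot(*R[:2,2]),-R[2,2])))
im=robot.snapshot("wrist");np.save("T.npy",im);np.savez("T.npz",p=o["tool_pos"],r=o["ee_rot"])
cv2.imwrite("pics/T.png",cv2.resize(im[100:300,200:466,::-1],None,fx=3,fy=3,interpolation=cv2.INTER_CUBIC))
```

```text
[0.4525 0.1476 0.1969] [-2.4113 -0.0008 -2.9217] [ 0.6302  0.1229  1.5534 -0.6718  1.7586 -1.1899] [-0.3619  0.1336 -2.0414] [0.498  0.1378 0.0355]
tilt 41.8401622464723
```

View pics/T.png

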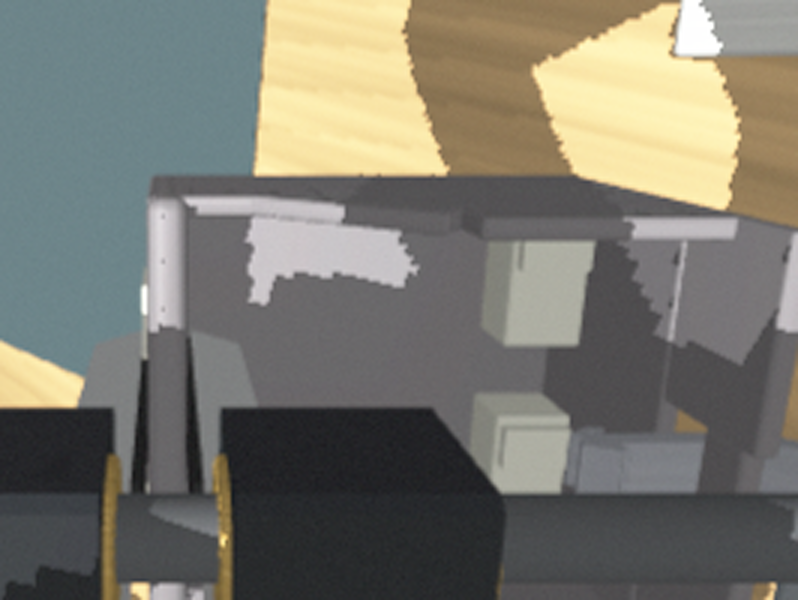

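View T shows the eye (745,470) around the hook tip, whose end is at (570,465); both jacks sit against the back wall, and there's no contact force. Next I'll probe to find the centre of the eye by feel.

>>> servo_tool --pt "0 0 0.015 0 0 0 6" --pt "0 0 0.03 0 0 0 6" --pt "0 0 0.03 0 0 0 6" --pt "0 0 0.03 0 0 0 6"

```text
time: 8.13
tool_pos: [0.453, 0.145, 0.1952]
ee_rot: [-2.41, 0.0, -2.923]
wrist_force: [-0.2, -0.7, -2.1]
width: 0.0078
finger_force: 30.0
```

>>> servo_tool --pt "0 0 0.01 0 0 0 6" --pt "0 0 0.01 0 0 0 6" --pt "0 0 0.01 0 0 0 6"

```text
time: 8.38
tool_pos: [0.4532, 0.1448, 0.1948]
ee_rot: [-2.41, 0.001, -2.922]
wrist_force: [-0.2, 0.5, -1.3]
width: 0.0079
finger_force: 30.0
```

>>> servo_tool --pt "0 0 0.006 0 0 0 6" --pt "0 0 0.006 0 0 0 6" --pt "0 0 0.006 0 0 0 6"

```text
time: 8.63
tool_pos: [0.4533, 0.1446, 0.1945]
ee_rot: [-2.41, 0.001, -2.922]
wrist_force: [-1.4, 1.6, 1.5]
width: 0.008
finger_force: 30.0
```

>>> servo_tool --pt "0 0 0.006 0 0 0 6" --pt "0 0 0.006 0 0 0 6" --pt "0 0 0.006 0 0 0 6"

```text
time: 8.88
tool_pos: [0.4535, 0.1444, 0.194]
ee_rot: [-2.411, 0.001, -2.922]
wrist_force: [-1.0, 3.5, 2.6]
width: 0.0079
finger_force: 30.0
```

>>> servo_tool --pt "0 0 -0.025 0 0 0 6" --pt "0 0 -0.05 0 0 0 6" --pt "0 -0.02 -0.05 0 0 0 6" --pt "0 -0.04 -0.05 0 0 0 6" --pt "0 -0.06 -0.05 0 0 0 6" --pt "0 -0.08 -0.049 0 0 0 6" --pt "0 -0.08 -0.049 0 0 0 6" --pt "0 -0.08 -0.049 0 0 0 6"

```text
time: 9.55
tool_pos: [0.4539, 0.1411, 0.2026]
ee_rot: [-2.41, 0.0, -2.922]
wrist_force: [-0.6, -0.1, -1.3]
width: 0.0075
finger_force: 30.0
```

>>> servo_tool --pt "0 0 0.015 0 0 0 6" --pt "0 0 0.03 0 0 0 6" --pt "0 0 0.036 0 0 0 6" --pt "0 0 0.036 0 0 0 6" --pt "0 0 0.036 0 0 0 6"

```text
time: 9.97
tool_pos: [0.4544, 0.1392, 0.2]
ee_rot: [-2.41, 0.0, -2.922]
wrist_force: [-0.2, 1.2, 0.2]
width: 0.0076
finger_force: 30.0
```

>>> servo_tool --pt "0 0 -0.025 0 0 0 6" --pt "0 0 -0.05 0 0 0 6" --pt "0 0 -0.07 0 0 0 6" --pt "0 0 -0.07 0 0 0 6" --pt "0 0 -0.07 0 0 0 6"

```text
time: 10.38
tool_pos: [0.4534, 0.1436, 0.2052]
ee_rot: [-2.41, 0.0, -2.922]
wrist_force: [-0.5, 0.6, -0.5]
width: 0.0076
finger_force: 30.0
```

>>> servo_tool --pt "0 0 -0.006 0 0 0 6" --pt "0 0 -0.006 0 0 0 6" --pt "0 0 -0.006 0 0 0 6"

```text
time: 10.63
tool_pos: [0.4533, 0.1439, 0.2055]
ee_rot: [-2.41, -0.0, -2.922]
wrist_force: [-0.9, -0.2, -1.3]
width: 0.008
finger_force: 30.0
```

>>> servo_tool --pt "0 0 -0.006 0 0 0 6" --pt "0 0 -0.006 0 0 0 6" --pt "0 0 -0.006 0 0 0 6"

```text
time: 10.88
tool_pos: [0.4531, 0.1442, 0.2059]
ee_rot: [-2.41, -0.0, -2.922]
wrist_force: [-1.0, 0.2, -2.4]
width: 0.008
finger_force: 30.0
```

>>> servo_tool --pt "0 0 -0.006 0 0 0 6" --pt "0 0 -0.006 0 0 0 6" --pt "0 0 -0.006 0 0 0 6"

```text
time: 11.13
tool_pos: [0.453, 0.1444, 0.2062]
ee_rot: [-2.409, -0.001, -2.922]
wrist_force: [0.5, -1.4, -3.3]
width: 0.008
finger_force: 30.0
```

>>> servo_tool --pt "0 0 -0.006 0 0 0 6" --pt "0 0 -0.006 0 0 0 6" --pt "0 0 -0.006 0 0 0 6"

```text
time: 11.38
tool_pos: [0.4529, 0.1446, 0.2065]
ee_rot: [-2.409, -0.001, -2.923]
wrist_force: [1.1, -4.0, -5.1]
width: 0.0078
finger_force: 30.0
```

>>> servo_tool --pt "0 0 0.025 0 0 0 6" --pt "0 0 0.049 0 0 0 6" --pt "0 -0.005 0.032 0.012 0 0 6" --pt "0 -0.01 0.015 0.024 0 0 6" --pt "0 -0.015 -0.003 0.035 0 0 6" --pt "0 -0.015 -0.003 0.035 0 0 6" --pt "0 -0.015 -0.003 0.035 0 0 6"

```text
time: 11.97
tool_pos: [0.4532, 0.1448, 0.208]
ee_rot: [-2.355, -0.0, -2.921]
wrist_force: [-0.3, 0.1, -1.4]
width: 0.008
finger_force: 30.0
```

>>> servo_tool --pt "0 0 0.02 0 0 0 6" --pt "0 0 0.04 0 0 0 6" --pt "0 0 0.044 0 0 0 6" --pt "0 0 0.044 0 0 0 6" --pt "0 0 0.044 0 0 0 6"

```text
time: 12.38
tool_pos: [0.454, 0.1414, 0.2051]
ee_rot: [-2.356, 0.0, -2.922]
wrist_force: [-0.2, 2.3, -1.0]
width: 0.0076
finger_force: 30.0
```

>>> servo_tool --pt "0 0 -0.022 0 0 0 6" --pt "0 0 -0.044 0 0 0 6" --pt "0 -0.01 -0.044 0 0 0 6" --pt "0 -0.02 -0.045 0 0 0 6" --pt "0 -0.03 -0.045 0 0 0 6" --pt "0 -0.03 -0.045 0 0 0 6"

```text
time: 12.88
tool_pos: [0.4537, 0.142, 0.2105]
ee_rot: [-2.354, 0.0, -2.922]
wrist_force: [0.4, 0.3, -2.0]
width: 0.0076
finger_force: 30.0
```

>>> servo_tool --pt "0 -0.007 0 0 0 0 6" --pt "0 -0.014 0 0 0 0 6" --pt "0 -0.02 -0.001 0 0 0 6" --pt "0 -0.02 -0.001 0 0 0 6"

```text
time: 13.22
tool_pos: [0.454, 0.1408, 0.2119]
ee_rot: [-2.355, 0.0, -2.922]
wrist_force: [-0.7, -0.4, -1.9]
width: 0.0074
finger_force: 30.0
```

>>> servo_tool --pt "0 -0.007 0 0 0 0 6" --pt "0 -0.014 -0.001 0 0 0 6" --pt "0 -0.02 -0.001 0 0 0 6" --pt "0 -0.02 -0.001 0 0 0 6"

```text
time: 13.55
tool_pos: [0.4543, 0.1395, 0.2134]
ee_rot: [-2.355, 0.0, -2.922]
wrist_force: [1.1, 0.6, -2.0]
width: 0.0079
finger_force: 30.0
```

>>> servo_tool --pt "0 -0.007 0 0 0 0 6" --pt "0 -0.014 -0.001 0 0 0 6" --pt "0 -0.02 -0.001 0 0 0 6" --pt "0 -0.02 -0.001 0 0 0 6"

```text
time: 13.88
tool_pos: [0.4546, 0.1382, 0.2149]
ee_rot: [-2.355, 0.0, -2.922]
wrist_force: [-0.2, 0.5, -1.6]
width: 0.0078
finger_force: 30.0
```

Still free at about s = 29 mm; I'll continue in small steps.

>>> servo_tool --pt "0 -0.008 0 0 0 0 6" --pt "0 -0.016 -0.001 0 0 0 6" --pt "0 -0.025 -0.001 0 0 0 6" --pt "0 -0.025 -0.001 0 0 0 6"

```text
time: 14.22
tool_pos: [0.455, 0.1366, 0.2168]
ee_rot: [-2.355, 0.0, -2.922]
wrist_force: [-0.2, 0.2, -1.6]
width: 0.0076
finger_force: 30.0
```

>>> servo_tool --pt "0 -0.008 0 0 0 0 6" --pt "0 -0.016 -0.001 0 0 0 6" --pt "0 -0.025 -0.001 0 0 0 6" --pt "0 -0.025 -0.001 0 0 0 6"

```text
time: 14.55
tool_pos: [0.4553, 0.1349, 0.2186]
ee_rot: [-2.355, 0.0, -2.922]
wrist_force: [-0.1, -0.2, -2.7]
width: 0.0073
finger_force: 30.0
```

>>> servo_tool --pt "0 -0.01 0 0 0 0 6" --pt "0 -0.02 -0.001 0 0 0 6" --pt "0 -0.03 -0.001 0 0 0 6" --pt "0 -0.03 -0.001 0 0 0 6"

```text
time: 14.88
tool_pos: [0.4558, 0.1329, 0.2209]
ee_rot: [-2.355, 0.0, -2.922]
wrist_force: [0.1, -0.3, -1.6]
width: 0.0081
finger_force: 30.0
```

>>> servo_tool --pt "0 -0.015 0 0 0 0 6" --pt "0 -0.03 -0.001 0 0 0 6" --pt "0 -0.045 -0.002 0 0 0 6" --pt "0 -0.06 -0.002 0 0 0 6" --pt "0 -0.06 -0.002 0 0 0 6"

```text
time: 15.3
tool_pos: [0.4567, 0.1288, 0.2254]
ee_rot: [-2.355, 0.001, -2.922]
wrist_force: [0.0, -0.3, -1.8]
width: 0.0078
finger_force: 30.0
```

Run:
```python
from h import *
o=robot.get_obs();print(o["tool_pos"],o["ee_rot"],o["joint_positions"],o["wrist_force"])
im=robot.snapshot("wrist")
cv2.imwrite("pics/U.png",cv2.resize(im[100:300,200:466,::-1],None,fx=3,fy=3,interpolation=cv2.INTER_CUBIC))
```

```text
[0.4567 0.1288 0.2254] [-2.3547  0.0007 -2.9224] [ 0.6208  0.1068  1.5394 -0.7325  1.7951 -1.2266] [ 0.0064 -0.2743 -1.8356]
```

View pics/U.png

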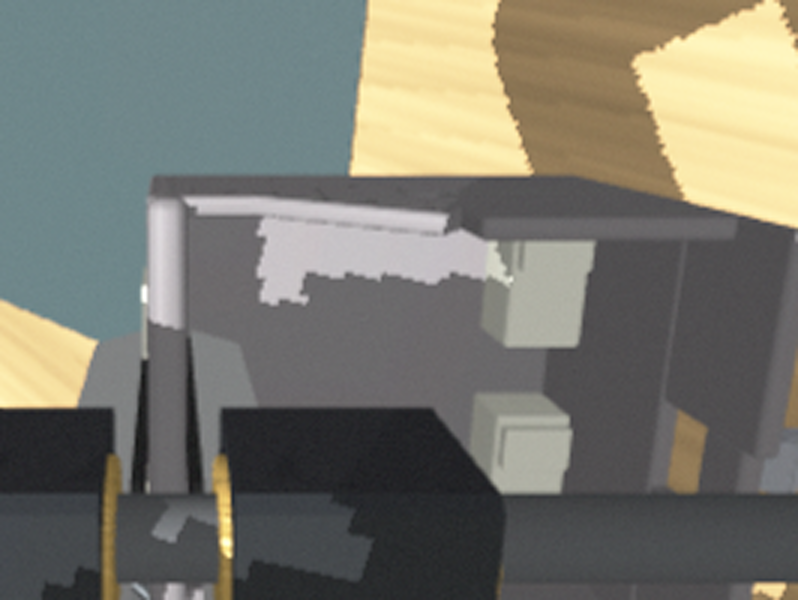

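The eye is now clear of the hook (wood shows through it at 685,450, hook outside at 775,470) and both jacks are inside. Moving away, then levelling.

>>> servo_tool --pt "0 -0.06 0 0 0 0 6" --pt "0 -0.16 0 0 0 0 6" --pt "0 -0.3 0 0 0 0 6" --pt "0 -0.45 0 0 0 0 6" --pt "0 -0.6 0 0 0 0 6" --pt "0 -0.75 0 0 0 0 6" --pt "0 -0.85 0 0 0 0 6" --pt "0 -0.9 0 0 0 0 6" --pt "0 -0.9 0 0 0 0 6"

```text
time: 16.1
tool_pos: [0.4707, 0.0662, 0.2901]
ee_rot: [-2.355, 0.002, -2.923]
wrist_force: [-0.0, -0.2, -1.6]
width: 0.0077
finger_force: 30.0
```

Run:
```python
from h import *
o=robot.get_obs();print(o["time"],o["tool_pos"],o["ee_rot"],o["joint_positions"])
print(rel([.475,-.03,.26],eul(np.pi,0,-2.9224)))
```

```text
16.1 [0.4707 0.0662 0.2901] [-2.3551  0.0025 -2.9234] [ 0.5057  0.0136  1.5076 -0.7735  1.8068 -1.3986]
[ 0.1668 -0.4575  0.884  -0.5007  0.0012 -0.0012]
```

>>> servo_tool --pt "0.01 -0.03 0.06 -0.03 0 0 6" --pt "0.03 -0.08 0.16 -0.08 0 0 6" --pt "0.05 -0.13 0.26 -0.13 0 0 6" --pt "0.07 -0.18 0.36 -0.18 0 0 6" --pt "0.08 -0.23 0.45 -0.23 0 0 6" --pt "0.1 -0.28 0.54 -0.28 0 0 6" --pt "0.11 -0.32 0.62 -0.33 0 0 6" --pt "0.12 -0.36 0.7 -0.38 0 0 6" --pt "0.14 -0.4 0.78 -0.43 0 0 6" --pt "0.16 -0.44 0.85 -0.47 0 0 6" --pt "0.167 -0.457 0.884 -0.5 0 0 6" --pt "0.167 -0.457 0.884 -0.5 0 0 6"

```text
time: 17.1
tool_pos: [0.4746, -0.0317, 0.2573]
ee_rot: [-3.141, -0.003, -2.926]
wrist_force: [0.5, 0.3, -2.0]
width: 0.008
finger_force: 30.0
```

Run:
```python
from h import *
o=robot.get_obs();print(o["time"],o["tool_pos"],o["ee_rot"])
print(rel([.506,-.197,.14],eul(np.pi,0,-2.9224)))
im=robot.snapshot("scene");cv2.imwrite("pics/V.png",cv2.resize(im[150:330,100:340,::-1],None,fx=3.3,fy=3.3,interpolation=cv2.INTER_CUBIC))
```

```text
17.1 [ 0.4746 -0.0317  0.2573] [-3.1406 -0.003  -2.9264]
[ 0.0425 -1.6812  1.1751 -0.0007 -0.0019 -0.0026]
```

View pics/V.png

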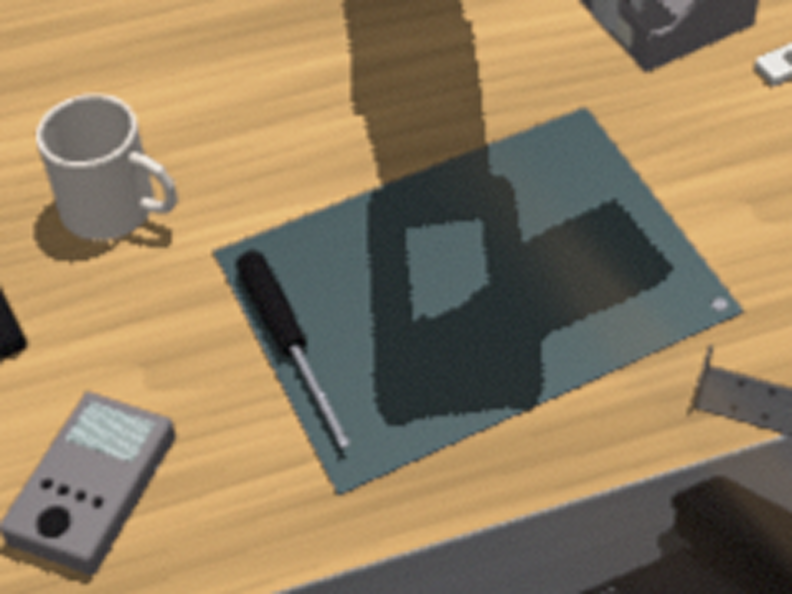

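The mat's corners in the crop are (585,108), (742,312), (338,494) and (213,252), consistent with before; the screwdriver is undisturbed on the left edge.

>>> servo_tool --pt "0.005 -0.06 0 0 0 -0.002 6" --pt "0.01 -0.2 0.05 0 0 -0.002 6" --pt "0.02 -0.4 0.12 0 0 -0.002 6" --pt "0.02 -0.6 0.2 0 0 -0.002 6" --pt "0.02 -0.8 0.3 0 0 -0.002 6" --pt "0.02 -0.96 0.4 0 0 -0.002 6"

```text
time: 17.65
tool_pos: [0.4942, -0.1237, 0.2186]
ee_rot: [-3.138, 0.0, -2.917]
wrist_force: [0.6, 0.2, -1.1]
width: 0.0081
finger_force: 30.0
```

>>> servo_tool --pt "0.005 -0.2 0.15 0 0 0 6" --pt "0.01 -0.4 0.3 0 0 0 6" --pt "0.02 -0.58 0.45 0 0 0 6" --pt "0.02 -0.68 0.6 0 0 0 6" --pt "0.02 -0.72 0.7 0 0 0 6" --pt "0.02 -0.72 0.775 0 0 0 6" --pt "0.02 -0.72 0.775 0 0 0 6"

```text
time: 18.23
tool_pos: [0.5069, -0.1927, 0.1394]
ee_rot: [3.141, -0.003, -2.917]
wrist_force: [0.2, 0.1, -1.4]
width: 0.008
finger_force: 30.0
```

Run:
```python
from h import *
o=robot.get_obs();print(o["time"],o["tool_pos"],o["ee_rot"])
S=cam("scene");q=[onplane(S,np.array(p)/3.3+[100-.35,150-.35],.003) for p in [(585,108),(742,312),(338,494),(213,252)]]
c=np.mean(q,0);print("centre",c)
m=(np.array([.4948,-.156,.003])+c)/2
print(m,rel([m[0]+.010,m[1]-.045,.045],eul(np.pi,0,-2.9224)))
```

```text
18.2333 [ 0.5069 -0.1927  0.1394] [ 3.1406 -0.003  -2.9175]
centre [ 0.4969 -0.15    0.003 ]
[ 0.4958 -0.153   0.003 ] [ 0.0194 -0.05    0.9444  0.0006 -0.0019  0.0031]
```

Down to just above the mat, then by feel.

>>> servo_tool --pt "0.01 -0.03 0.1 0 0 0 6" --pt "0.02 -0.05 0.3 0 0 0 6" --pt "0.02 -0.05 0.5 0 0 0 6" --pt "0.02 -0.05 0.7 0 0 0 6" --pt "0.02 -0.05 0.85 0 0 0 6" --pt "0.02 -0.05 0.95 0 0 0 6" --pt "0.02 -0.05 0.95 0 0 0 6" --pt "0.02 -0.05 0.95 0 0 0 6"

```text
time: 18.9
tool_pos: [0.5072, -0.1994, 0.0468]
ee_rot: [-3.14, 0.0, -2.918]
wrist_force: [-0.1, -0.4, -2.8]
width: 0.0079
finger_force: 30.0
```

>>> servo_tool --pt "0 0 0.02 0 0 0 6" --pt "0 0 0.04 0 0 0 6" --pt "0 0 0.06 0 0 0 6" --pt "0 0 0.08 0 0 0 6" --pt "0 0 0.09 0 0 0 6" --pt "0 0 0.09 0 0 0 6" --pt "0 0 0.09 0 0 0 6"

```text
time: 19.48
tool_pos: [0.5069, -0.1997, 0.0374]
ee_rot: [-3.14, -0.0, -2.919]
wrist_force: [-0.2, 0.1, -2.3]
width: 0.0078
finger_force: 30.0
```

>>> servo_tool --pt "0 0 0.006 0 0 0 6" --pt "0 0 0.012 0 0 0 6" --pt "0 0 0.015 0 0 0 6" --pt "0 0 0.015 0 0 0 6"

```text
time: 19.82
tool_pos: [0.5069, -0.1997, 0.0359]
ee_rot: [-3.14, -0.0, -2.919]
wrist_force: [0.2, 0.1, -1.6]
width: 0.008
finger_force: 30.0
```

>>> servo_tool --pt "0 0 0.007 0 0 0 6" --pt "0 0 0.015 0 0 0 6" --pt "0 0 0.02 0 0 0 6" --pt "0 0 0.02 0 0 0 6"

```text
time: 20.15
tool_pos: [0.5068, -0.1997, 0.0338]
ee_rot: [-3.14, -0.0, -2.919]
wrist_force: [0.1, -0.4, -2.6]
width: 0.0077
finger_force: 30.0
```

>>> servo_tool --pt "0 0 0.005 0 0 0 6" --pt "0 0 0.01 0 0 0 6" --pt "0 0 0.01 0 0 0 6"

```text
time: 20.4
tool_pos: [0.507, -0.1997, 0.033]
ee_rot: [-3.14, 0.0, -2.919]
wrist_force: [-0.3, 0.2, -1.5]
width: 0.0081
finger_force: 30.0
```

>>> servo_tool --pt "0 0 0.005 0 0 0 6" --pt "0 0 0.008 0 0 0 6" --pt "0 0 0.008 0 0 0 6"

```text
time: 20.65
tool_pos: [0.5071, -0.1998, 0.0329]
ee_rot: [-3.14, 0.0, -2.919]
wrist_force: [-2.4, 0.7, 3.1]
width: 0.0076
finger_force: 30.0
```

>>> servo_tool --pt "0 0 0.005 0 0 0 6" --pt "0 0 0.008 0 0 0 6" --pt "0 0 0.008 0 0 0 6"

```text
time: 20.9
tool_pos: [0.5071, -0.1998, 0.0328]
ee_rot: [-3.14, 0.0, -2.919]
wrist_force: [-3.8, 1.1, 6.8]
width: 0.0075
finger_force: 30.0
```

Touched down; I'll ease the preload, then open.

>>> servo_tool --pt "0 0 -0.008 0 0 0 6" --pt "0 0 -0.008 0 0 0 6" --pt "0 0 -0.008 0 0 0 10" --pt "0 0 -0.008 0 0 0 14" --pt "0 0 -0.008 0 0 0 20" --pt "0 0 -0.008 0 0 0 28" --pt "0 0 -0.008 0 0 0 36" --pt "0 0 -0.008 0 0 0 36"

```text
time: 21.57
tool_pos: [0.5069, -0.1997, 0.032]
ee_rot: [-3.14, -0.0, -2.919]
wrist_force: [0.8, 0.3, 0.4]
width: 0.0348
finger_force: 0.0
```

>>> servo_tool --pt "0 0 -0.1 0 0 0 36" --pt "0 0 -0.3 0 0 0 36" --pt "0 0 -0.6 0 0 0 36" --pt "0 0 -0.9 0 0 0 36" --pt "0 0 -1 0 0 0 36"

```text
time: 21.98
tool_pos: [0.5093, -0.2008, 0.1382]
ee_rot: [-3.134, 0.007, -2.919]
wrist_force: [0.2, -1.1, 0.6]
width: 0.0367
finger_force: 0.0
```

>>> servo_tool --pt "0 -0.2 -0.3 0 0 0 36" --pt "0 -0.4 -0.6 0 0 0 36" --pt "0 -0.5 -0.9 0 0 0 36" --pt "0 -0.5 -0.9 0 0 0 36" --pt "0 -0.5 -0.9 0 0 0 36"

```text
time: 22.4
tool_pos: [0.5188, -0.2492, 0.2243]
ee_rot: [-3.137, 0.003, -2.92]
wrist_force: [0.2, -0.5, -0.0]
width: 0.036
finger_force: 0.0
```

Run:
```python
from h import *
o=robot.get_obs();print(o["time"],o["tool_pos"],o["ee_rot"],o["wrist_force"])
im=robot.snapshot("wrist");S=robot.snapshot("side")
a=cv2.resize(im[...,::-1],(400,300));b=cv2.resize(S[...,::-1],(400,300))
cv2.imwrite("pics/W.png",np.hstack([cv2.resize(im[60:384,60:452,::-1],(400,330)),cv2.resize(S[60:330,130:400,::-1],(400,330))]))
```

```text
22.4 [ 0.5188 -0.2492  0.2243] [-3.1372  0.0033 -2.9198] [ 0.2238 -0.4795 -0.0322]
```

View pics/W.png

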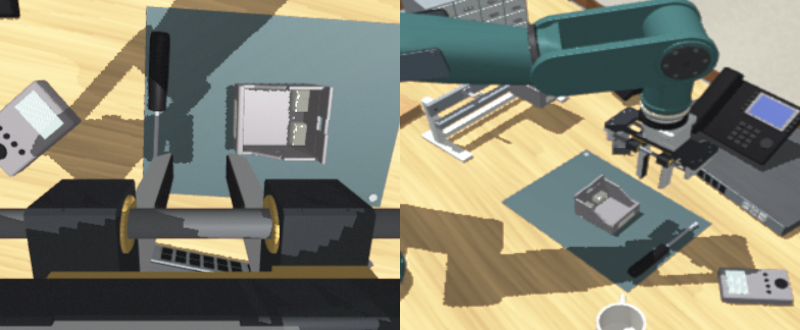

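Both views show the bin upright in the middle of the mat (wrist view: base about 233–307, mat about 145–394). Both jacks are inside and the screwdriver is untouched. In the side view the deep bin is mostly hidden behind the arm, so I'll do one quick detector check on it before handing in.

Run:
```python
from h import *
robot.snapshot("scene")
for t in ["deep_bin","jack_bin","screwdriver","rack"]:
    print(t,[(np.round(d["extent"],1).tolist(),round(d["conf"],2)) for d in robot.find_in(t,"scene")][:2])
print(robot.close_job())
```

```text
deep_bin [([396.6, 198.8, 54.5, 56.8], 0.76)]
jack_bin [([243.6, 228.4, 49.9, 50.8], 0.95)]
screwdriver [([188.8, 253.5, 33.8, 57.8], 0.87)]
rack [([390.8, 186.4, 129.4, 133.4], 0.81), ([250.8, 222.2, 9.6, 11.3], 0.63)]
the job is handed in; nothing more can be done
None
```

The jack bin is off its hook and stands upright in the middle of the mat with both jacks inside; the deep bin and screwdriver show where they were at the start, forces read at the end of each move stayed under about 8 N, and I handed the job in at about 23 s.

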